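# Lift the barcode scanner out of its cradle and hold it on a label

## Task

Book in the tall narrow parcel that stands on the table: lift the hand scanner up out of its desk cradle, keeping it upright, and carry it to the barcode label on the front of that parcel (the low wide parcel also has one; it is not wanted). Finish still holding the scanner in the air, level and steady, its window looking square at the middle of the barcode from about 10 cm away; the scanner reads by itself, so do not let go and do not put it down. Leave both parcels standing where they are.

Things in the scene. Friction and masses are not known exactly. Their poses are not given: they have to be found in the camera images.
- scanner: Grey pistol-shaped hand barcode scanner, about 160 g, loose, upright in the cradle: level barrel on top, grip hanging at the rear, leaning back 11 degrees, its lowest point 140 mm below the barrel's middle line. Axes: x UP, y FORWARD out of the window, z to its left. Barrel 46 mm high, 34.5 mm wide, 118 mm long, flat parallel sides. Origin at its lower right; handle it by its points.
- scanner_grip (a point): Where to take the barrel, from above, across its 34.5 mm width: middle of its height and width, at the centre of mass along its length. The barrel's top is 23 mm above this point, its underside 23 mm below; it runs 80 mm forward and 38 mm back of it. Axes as the scanner's (x up, y forward, z left).
- scanner_window (a point): Middle of the reading window at the front end of the barrel, 87 mm in front of scanner_grip on the same level line. It looks along its own y axis. Axes as the scanner's (x up, y forward, z left).
- cradle: Black desk cradle, screwed down; foot 150 x 100 mm. Origin under the foot; x the way the scanner looks, z up. The barrel lies freely on a flat saddle 140 mm up: lift straight up. Two cheeks, 47.5 mm over their outsides, 16 mm high, flank it from 4 to 40 mm in front of the origin; behind them its sides are free down to the saddle. There scanner_grip is 17 mm behind the origin and 163 mm up.
- tall_parcel: The parcel to be scanned: tall narrow brown cardboard box, 161 (x) x 110 (y) x 298 (z) mm, 0.7 kg, loose, standing on the table. Origin in the middle of its underside. Its front, with the label, is the -x face of its own frame. (A box much like it, without a barcode on its front, stands farther off, behind the table.)
- tall_parcel_label (a point): Middle of the barcode on the tall parcel's front (-x) face: halfway across it, 250 mm above the table, 81.5 mm in front of the parcel's middle. Axes as the parcel's: x points into the box, so the scanner should look along +x of this point. White label 92 mm wide, 62 mm high; black barcode 70 mm wide, 30 mm high in its middle.
- wide_parcel: The other parcel, not wanted: lower and wider brown cardboard box, 185 (x) x 279 (y) x 207 (z) mm, loose, with a label of the same kind on its front 125 mm above the table. The two parcels swap places from one start to another. Origin in the middle of its underside.

How it is judged (in metres and radians):
On the way:
1. the scanner is lifted straight up clear of the cradle (at least 40 mm), level, in the fingers (contact force between scanner and cradle below 0.1 N and contact force between scanner and tall_parcel below 0.1 N and contact force between scanner and wide_parcel below 0.1 N and contact force between the fingers and scanner above 1 N and z of scanner_grip in the frame of cradle above 0.203 m and angle between scanner_window's own x axis and vertical below 0.13 rad), for 0.2 s.
At the end, for the whole second after the job is handed in: Fingers hold the scanner clear of cradle and parcels, still, level within 5 degrees; its window is 60 to 160 mm from the tall parcel's label, square to it within 12 degrees, its line of sight within 15 mm in height and 18 mm sideways of the barcode's middle (y of tall_parcel_label in the frame of scanner_window between 0.06 and 0.16 m and x of tall_parcel_label in the frame of scanner_window between -0.015 and 0.015 m and z of tall_parcel_label in the frame of scanner_window between -0.018 and 0.018 m and angle between the y axis of scanner_window and the x axis of tall_parcel_label, either way round below 0.21 rad and angle between scanner_window's own x axis and vertical below 0.09 rad and contact force between scanner and cradle below 0.1 N and contact force between scanner and tall_parcel below 0.1 N and contact force between scanner and wide_parcel below 0.1 N and contact force between the fingers and scanner above 1 N and linear speed of scanner below 0.01 m/s and angular speed of scanner below 0.06 rad/s); the arm keeps its last pose, push and grip.
It fails at once if either parcel is shifted by more than 15 mm (distance of any of tall_parcel, wide_parcel from where it was at the start of the episode above 0.015 m).
It fails at once if the scanner is tipped by more than 25 degrees (angle between scanner's own x axis and vertical above 0.44 rad).
It also fails if it takes over 42 s, if anything falls off the work surface, if the arm or the gripper's body presses on something with over 40 N, if the wrist force passes 120 N, or if a joint passes its speed limit or range.

## Robot

A 7-joint arm with a two-finger parallel gripper is mounted at the origin on a cart in front of the work surface, level with it; the furniture and walls round the work are solid. World frame = base frame: x ahead of the robot, y to its left, z up, the work surface at z = 0. Lengths are in m, angles in degrees, forces in N, time in s.
With the tool pointing down it reaches from about 0.425 to 0.875 m from the base axis. Payload 4.7 kg.
Tool frame: the origin (TCP) lies midway between the tips of the shut fingers; the grasp point (between the pads) lies 19 mm behind it; z points along the fingers, y is the line along which they close (so a half turn about z gives the same grasp; the last joint's range is limited). The gripper opens to 85 mm and grips with 20 to 120 N. Pads are 22 mm wide; open, the fingers measure 114 mm over their backs; the gripper's body (76 mm by 85 mm) begins 54 mm behind the grasp point. The pads swing forward as they close: fully open they stand 13 mm farther back than shut.
Start: joints at [70.594, 18.392, -4.016, 83.108, 1.295, 78.541, -3.26], TCP at [0.225, -0.61, 0.231] pointing down, gripper open.
Joint ranges: [-163.93, 163.93], [-17.29, 119.83], [-79.2, 71.16], [3.27, 140.29], [-89.18, 269.18], [5.43, 117.66], [-154.24, 154.24]. Speed limits (degrees/s): [147.25, 147.25, 180, 180, 180, 180, 180].

## Interface

Orientations are given as [roll, pitch, yaw] about the fixed x, y, z axes, in that order (R = Rz(yaw) Ry(pitch) Rx(roll)).
In Python, from workcell import ctrl, viewer gives the robot as it stands.
- The arm moves only by the tool send_rows, never from a script. Its argument "motion" is a list that holds one entry, the list of rows, each a list of 7 numbers: the opening, from 0 (shut) to 1 (fully open), then the shift along the tool's x, y, z in cm, then the turn, a rotation vector about the tool's x, y, z in rad. A call has 1 to 8 rows; each row shifts and turns the commanded pose from where the row before left it, along the tool's axes as they then stand; what a row does not reach is not made up. A row lasts 1/8 s, in which the tool goes at most 62.5 mm and 10.7 degrees, less where a joint would pass 70% of its speed; a pose out of reach is approached as far as the arm can. A call with a gripper value outside its range is refused whole. The fingers move at their own pace and stop on an object; "newtons" is the grip in N (left out, the last holds). Time passes only in rows, so rows that do not move let the fingers close. It gives the time, the measured TCP pose, the force, the opening and the grip force at its end, in the units of the state.
- ctrl.get_state(): the state, without advancing time (a new reading comes with each control period).
- viewer.read_camera(name): name is "scene" or "side" or "wrist"; returns the picture (420x560x3 uint8, red, green, blue); there is no depth.
- viewer.calibration(name): a dict with "intrinsics" (3x3 intrinsics, pixels), "world_to_cam" (4x4, takes a point from world to camera coordinates); the wrist camera has in their place "hand_eye" (4x4, takes a point from camera to tool coordinates, whose origin is the TCP and whose axes are the flange's). Camera axes: x right, y up, looking along -z (the intrinsics and any distortion apply to the point x, -y, -z); pixel columns grow to the right and rows downward; lengths in m; the calibration is good to about 2 mm. A picture is of the moment at which its call begins: read the wrist's pose just before it. calibration takes no time and is no camera call.
- ctrl.close_job(): hands the job in; it is judged then, once.
Trained networks look in the newest picture that a camera, given by its name, has taken for a name from the list of things; names that differ only in an ending like _2 or _b are one class to them, and where a whole thing is asked for, a point or a joint stands for the part that bears it (a point fixed in the world has none). Each returns a list of dicts, best first, with "p" (0 to 1); they miss things now and then, are a little off and sometimes report something else, mostly with a low value. They report only what shows in the picture. A call takes as long as a camera call.
- viewer.regions_of(camera, label): "region" (420x560 bool, what is visible of it).
- viewer.landmark_of(camera, label): "xyz" ([x, y, z] in m, in the coordinates of the camera as it stood for that picture, good to about 4 mm: a listed point, or the origin of a listed thing).
The state is a dict: "time_s": time; "joints": joint angles; "joint_vel": joint speeds; "effort": joint torques, N m; "tcp_pos": TCP position; "tool_rot": TCP orientation; "contact_force": force on the tool from outside, world axes, zero at the start; "moment": the same for the moment, N m; "finger_gap": opening from 0.0 (shut) to 1.0 (fully open); "gripper_force": force on a finger pad.
Only numpy, scipy, OpenCV 4.12 (cv2) and the standard library are available. Lean on these libraries where they do the work, as an engineer would, in place of code of your own. Each camera call takes 0.05 s, during which the arm holds its last target. There are 200 camera calls.

## Working session

There is one attempt and no reset: what is moved stays moved. The work goes in short steps, Python scripts to look and compute and a tool call to move; the robot and the scene stay as the last step left them, time stands still between calls to the robot, and variables do not carry over. Pictures are saved under pics/ and viewed, at most 10 in all, crops included, and the job is handed in when it is done.

Besides the shell and the picture viewer there is one more tool, called as name(argument=value, ...) on one line, values as JSON. send_rows: Moves the arm, as the interface text tells. Its arguments: {"type":"object","properties":{"motion":{"type":"array","items":{"type":"array","items":{"type":"array","items":{"type":"number"}}}},"newtons":{"type":"number"}},"required":["motion"]}

```bash
mkdir -p pics; cat > h.py <<'E'
import numpy as np, cv2
from workcell import ctrl, viewer
from scipy.spatial.transform import Rotation as R
np.set_printoptions(precision=4,suppress=True)
def tool():
    s=ctrl.get_state(); T=np.eye(4); T[:3,:3]=R.from_euler('xyz',s['tool_rot'],degrees=True).as_matrix(); T[:3,3]=s['tcp_pos']; return T
def cam2world(n,T):
    c=viewer.calibration(n)
    return T@np.array(c['hand_eye']) if n=='wrist' else np.linalg.inv(np.array(c['world_to_cam']))
def look(n,labels):
    T=tool(); im=viewer.read_camera(n); M=cam2world(n,T)
    for l in labels:
        for d in viewer.landmark_of(n,l)[:3]:
            print(n,l,round(d['p'],2),(M@np.r_[d['xyz'],1])[:3])
    return im
E
python3 - <<'E'
from h import *
print(ctrl.get_state())
L=['scanner_grip','scanner_window','cradle','tall_parcel','tall_parcel_label','wide_parcel']
a=look('scene',L); b=look('side',L)
cv2.imwrite('pics/a.png',a[:,:,::-1]);cv2.imwrite('pics/b.png',b[:,:,::-1])
for n in('scene','side'): print({k:np.array(v) for k,v in viewer.calibration(n).items()})
E
```

```text
{'time_s': 0.0, 'joints': array([70.5929, 18.4387, -4.0159, 83.1768,  1.2942, 78.5406, -3.2628]), 'joint_vel': array([ 0.0235,  0.0362,  0.0446, -0.0266, -0.0385, -0.0727, -0.0508]), 'effort': array([  0.0001, -49.3581,  -0.3822, -31.4336,   0.013 ,   0.0112,
        -0.    ]), 'tcp_pos': array([ 0.2244, -0.6095,  0.2302]), 'tool_rot': array([-179.8892,    0.0049,   20.2143]), 'contact_force': array([-0.5113, -0.0344, -0.2569]), 'moment': array([ 0.0082, -0.0018, -0.0005]), 'gripper_force': 0.0, 'finger_gap': 0.9979548340744228}
scene scanner_grip 0.61 [0.4903 0.2836 0.1656]
scene scanner_window 0.89 [0.572  0.3166 0.1648]
scene tall_parcel 0.77 [ 0.7529 -0.0174  0.0027]
scene tall_parcel 0.58 [0.5079 0.2693 0.1096]
scene tall_parcel_label 0.7 [ 0.6711 -0.0213  0.2522]
scene wide_parcel 0.82 [ 0.7002 -0.3028  0.005 ]
side scanner_grip 0.8 [0.4915 0.2869 0.1626]
side scanner_grip 0.66 [0.5737 0.3208 0.1666]
side scanner_window 0.85 [0.5726 0.318  0.169 ]
side cradle 0.77 [0.5079 0.2938 0.0001]
side tall_parcel_label 0.83 [ 0.6697 -0.0173  0.2448]
side wide_parcel 0.66 [0.5711 0.318  0.1693]
{'intrinsics': array([[415.8999,   0.    , 281.8276],
       [  0.    , 415.8999, 202.7521],
       [  0.    ,   0.    ,   1.    ]]), 'world_to_cam': array([[-0.9295, -0.3684, -0.0205,  0.5553],
       [ 0.1952, -0.5382,  0.8199, -0.2414],
       [-0.3131,  0.7581,  0.5721, -0.9281],
       [ 0.    ,  0.    ,  0.    ,  1.    ]])}
{'intrinsics': array([[388.7618,   0.    , 281.5333],
       [  0.    , 388.7618, 210.5332],
       [  0.    ,   0.    ,   1.    ]]), 'world_to_cam': array([[-0.8903,  0.4549,  0.0206,  0.5393],
       [-0.1556, -0.3464,  0.9251, -0.0637],
       [ 0.428 ,  0.8204,  0.3792, -1.1835],
       [ 0.    ,  0.    ,  0.    ,  1.    ]])}
```

View pics/a.png

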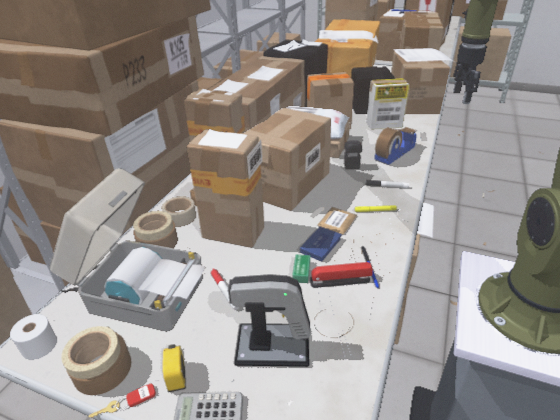

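View pics/b.png

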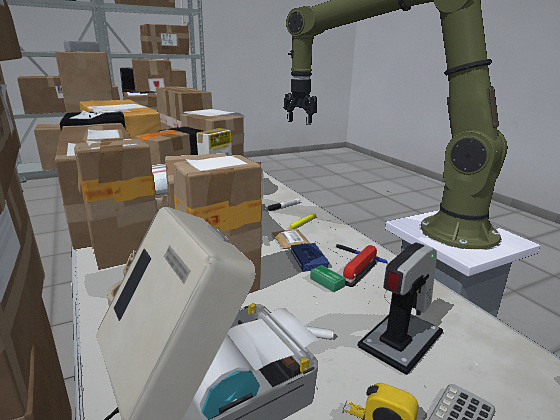

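The scene shows the scanner in its cradle at about (265,295), facing away from the robot. The tall parcel is at (228,185) and the wide one is behind it at (290,155). The networks' results agree with this, so I'll swing over towards the scanner.

send_rows(motion=[[[1,2.3,-2.2,-0.9,0,0,0],[1,2.3,-2.2,-0.9,0,0,0],[1,2.3,-2.2,-0.9,0,0,0],[1,2.3,-2.2,-0.9,0,0,0],[1,2.3,-2.2,-0.9,0,0,0],[1,2.3,-2.2,-0.9,0,0,0],[1,2.3,-2.2,-0.9,0,0,0],[1,2.3,-2.2,-0.9,0,0,0]]])

```text
time_s: 1.7
tcp_pos: [0.3368, -0.3802, 0.3039]
tool_rot: [180.0, -0.0, 20.2]
contact_force: [0.0, -0.0, 0.9]
finger_gap: 1.0
gripper_force: 0.0
```

send_rows(motion=[[[1,2.3,-2.2,-0.9,0,0,0],[1,2.3,-2.2,-0.9,0,0,0],[1,2.3,-2.2,-0.9,0,0,0],[1,2.3,-2.2,-0.9,0,0,0],[1,2.3,-2.2,-0.9,0,0,0],[1,2.3,-2.2,-0.9,0,0,0],[1,2.3,-2.2,-0.9,0,0,0],[1,2.3,-2.2,-0.9,0,0,0]]])

```text
time_s: 2.7
tcp_pos: [0.4486, -0.1514, 0.3758]
tool_rot: [180.0, -0.0, 20.2]
contact_force: [-0.1, -0.3, -1.0]
finger_gap: 1.002
gripper_force: 0.0
```

send_rows(motion=[[[1,1.6,-3.3,0.5,0,0,0],[1,1.6,-3.3,0.5,0,0,0],[1,1.6,-3.3,0.5,0,0,0],[1,1.6,-3.3,0.5,0,0,0],[1,1.6,-3.3,0.5,0,0,0],[1,1.6,-3.3,0.5,0,0,0],[1,1.6,-3.3,0.5,0,0,0],[1,1.6,-3.3,0.5,0,0,0]]])

```text
time_s: 3.7
tcp_pos: [0.4772, 0.1406, 0.3354]
tool_rot: [180.0, -0.0, 20.2]
contact_force: [0.2, -0.2, -0.2]
finger_gap: 0.998
gripper_force: 0.0
```

send_rows(motion=[[[1,1.6,-3.3,0.5,0,0,0],[1,1.6,-3.3,0.5,0,0,0],[1,1.6,-3.3,0.5,0,0,0],[1,1.4,-3.3,0.5,0,0,0],[1,0,0,0,0,0,-0.024],[1,0,0,0,0,0,0]]])

```text
time_s: 4.45
tcp_pos: [0.49, 0.284, 0.3152]
tool_rot: [180.0, 0.0, 21.6]
contact_force: [-0.2, -0.8, 0.3]
finger_gap: 0.998
gripper_force: 0.0
```

```bash
python3 - <<'E'
from h import *
print(ctrl.get_state()['joints'],tool())
L=['scanner_grip','scanner_window','cradle','tall_parcel','tall_parcel_label','wide_parcel']
w=look('wrist',L)
cv2.imwrite('pics/w.png',w[:,:,::-1])
for i in range(4):
  look('scene',['scanner_grip','scanner_window','tall_parcel','tall_parcel_label']); look('side',['scanner_grip','scanner_window','cradle','tall_parcel_label'])
E
```

```text
[  16.1634   13.0286  -57.3447   86.0771   10.9937   86.8965 -109.5342] [[ 0.9299  0.3677 -0.      0.49  ]
 [ 0.3677 -0.9299 -0.0008  0.284 ]
 [-0.0003  0.0008 -1.      0.3152]
 [ 0.      0.      0.      1.    ]]
wrist scanner_grip 0.97 [0.4957 0.2864 0.1626]
wrist scanner_window 0.66 [0.5754 0.3206 0.1628]
scene scanner_grip 0.86 [0.4884 0.2835 0.1639]
scene scanner_window 0.97 [0.5713 0.3178 0.166 ]
scene tall_parcel 0.83 [ 0.7498 -0.0157  0.0024]
scene tall_parcel 0.2 [0.4909 0.2828 0.1652]
scene tall_parcel_label 0.57 [ 0.6686 -0.0208  0.2536]
side scanner_grip 0.9 [0.4907 0.2891 0.1611]
side scanner_window 0.7 [0.575  0.3175 0.1672]
side cradle 0.95 [0.5063 0.297  0.0014]
side tall_parcel_label 0.61 [ 0.6731 -0.0177  0.2458]
scene scanner_grip 0.69 [0.487  0.2841 0.1667]
scene scanner_window 0.94 [0.5723 0.316  0.1643]
scene tall_parcel 0.56 [ 0.7493 -0.0144  0.0053]
scene tall_parcel_label 0.89 [ 0.6701 -0.0231  0.2498]
scene tall_parcel_label 0.15 [0.5697 0.3168 0.1636]
side scanner_grip 0.76 [0.4912 0.2904 0.1623]
side scanner_window 0.8 [0.5772 0.3151 0.1642]
side scanner_wi
[... 448 characters left out ...]
94 [0.4911 0.2906 0.162 ]
side scanner_window 0.6 [0.573  0.3181 0.1665]
side cradle 0.95 [ 0.5081  0.2979 -0.0042]
side tall_parcel_label 0.93 [ 0.673  -0.0192  0.2476]
scene scanner_grip 0.72 [0.488  0.2848 0.1683]
scene scanner_grip 0.66 [ 0.6717 -0.0212  0.253 ]
scene scanner_window 0.78 [0.5713 0.316  0.1656]
scene tall_parcel 0.58 [ 0.7517 -0.0163  0.0068]
scene tall_parcel 0.33 [0.4868 0.2826 0.1657]
scene tall_parcel_label 0.61 [ 0.6683 -0.0221  0.2512]
side scanner_grip 0.91 [0.4904 0.2887 0.1608]
side scanner_window 0.85 [0.5737 0.3191 0.166 ]
side scanner_window 0.74 [0.5102 0.2963 0.0019]
side cradle 0.84 [0.5081 0.2972 0.0009]
side tall_parcel_label 0.9 [ 0.6733 -0.022   0.2454]
```

View pics/w.png

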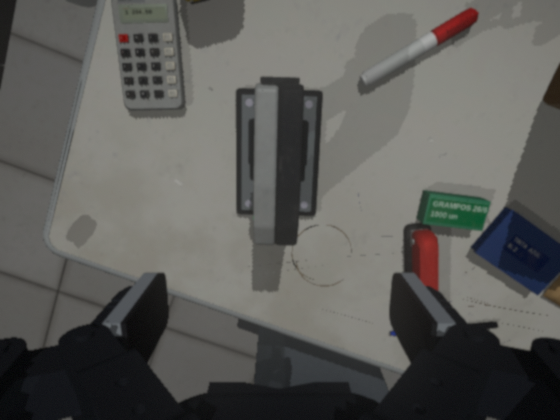

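The wrist view has the barrel upright at columns 255–300 (centre about 278). The fingers are centred at about the same column, so the yaw matches. I'll go down and close.

send_rows(motion=[[[1,0.2,-0.1,2,0,0,0],[1,0,0,3,0,0,0],[1,0,0,3,0,0,0],[1,0,0,3,0,0,0],[1,0,0,2,0,0,0],[1,0,0,2,0,0,0],[1,0,0,1,0,0,0],[1,0,0,1,0,0,0]]])

```text
time_s: 7.8
tcp_pos: [0.4916, 0.2867, 0.1451]
tool_rot: [-180.0, -0.0, 21.6]
contact_force: [-0.2, 0.0, 0.2]
finger_gap: 1.001
gripper_force: 0.0
```

send_rows(motion=[[[0.5,0,0,0,0,0,0],[0.5,0,0,0,0,0,0],[0.2,0,0,0,0,0,0],[0.2,0,0,0,0,0,0],[0,0,0,0,0,0,0],[0,0,0,0,0,0,0],[0,0,0,0,0,0,0],[0,0,0,0,0,0,0]]], newtons=40)

```text
time_s: 8.8
tcp_pos: [0.4918, 0.2866, 0.1461]
tool_rot: [180.0, -0.1, 21.6]
contact_force: [0.4, -1.0, 5.2]
finger_gap: 0.4
gripper_force: 40.3
```

Gripped, with an opening of 0.40 × 85 = 34 mm. Next I lift straight up.

send_rows(motion=[[[0,0,0,-0.5,0,0,0],[0,0,0,-1,0,0,0],[0,0,0,-1.5,0,0,0],[0,0,0,-1.5,0,0,0],[0,0,0,-1.5,0,0,0],[0,0,0,-1.5,0,0,0],[0,0,0,-1.5,0,0,0],[0,0,0,-1.5,0,0,0]]])

```text
time_s: 9.8
tcp_pos: [0.4912, 0.2864, 0.2513]
tool_rot: [180.0, -0.0, 21.6]
contact_force: [0.3, -0.8, -2.6]
finger_gap: 0.4
gripper_force: 39.7
```

send_rows(motion=[[[0,0,0,-1.5,0,0,0],[0,0,0,-1.5,0,0,0],[0,0,0,-1,0,0,0],[0,0,0,0,0,0,0],[0,0,0,0,0,0,0]]])

```text
time_s: 10.42
tcp_pos: [0.491, 0.2862, 0.2897]
tool_rot: [180.0, 0.1, 21.6]
contact_force: [0.4, 0.1, -2.8]
finger_gap: 0.4
gripper_force: 39.8
```

```bash
python3 - <<'E'
from h import *
print(tool())
a=look('scene',['scanner_grip','scanner_window']);look('side',['scanner_grip','scanner_window']); look('wrist',['scanner_grip','scanner_window'])
a=look('scene',['scanner_grip','scanner_window']);b=look('side',['scanner_grip','scanner_window']); look('wrist',['scanner_grip','scanner_window'])
cv2.imwrite('pics/c.png',np.hstack([cv2.resize(a[40:380,120:460],(400,400)),cv2.resize(b[40:380,220:560],(400,400))])[:,:,::-1])
# label white-quad edges: project box-front guess corners for yaw search using front-face region contours
for n,im in(('scene',a),('side',b)):
    d=viewer.regions_of(n,'tall_parcel')
    for k in d[:2]:
        m=k['region'].astype(np.uint8); c=max(cv2.findContours(m,0,2)[0],key=cv2.contourArea)
        print(n,round(k['p'],2),cv2.approxPolyDP(c,4,True)[:,0].tolist())
    cv2.imwrite(f'pics/raw_{n}.png',im[:,:,::-1])
E
```

```text
[[ 0.9299  0.3679 -0.0008  0.491 ]
 [ 0.3679 -0.9299 -0.0005  0.2862]
 [-0.001   0.0002 -1.      0.2897]
 [ 0.      0.      0.      1.    ]]
scene scanner_grip 0.6 [0.4877 0.2801 0.3075]
scene scanner_grip 0.26 [0.5706 0.3206 0.3043]
scene scanner_window 0.85 [0.572  0.3216 0.3075]
side scanner_grip 0.85 [0.4908 0.2869 0.3069]
side scanner_window 0.76 [0.5729 0.3172 0.3094]
wrist scanner_grip 0.86 [0.4937 0.2853 0.3061]
wrist scanner_grip 0.49 [0.5778 0.3185 0.3041]
wrist scanner_window 0.78 [0.5771 0.3193 0.3062]
scene scanner_window 0.57 [0.5701 0.3145 0.3067]
scene scanner_window 0.41 [ 0.6712 -0.0228  0.2517]
side scanner_grip 0.67 [0.4955 0.2866 0.3044]
side scanner_window 0.81 [0.5726 0.3177 0.3099]
wrist scanner_grip 0.66 [0.4928 0.2821 0.3064]
wrist scanner_window 0.87 [0.5746 0.3186 0.3038]
scene 0.72 [[206, 129], [189, 142], [187, 154], [201, 235], [219, 240], [223, 217], [260, 210], [259, 185], [246, 175], [242, 135]]
scene 0.31 [[329, 117], [296, 111], [297, 171], [285, 183], [286, 209], [292, 209], [328, 171]]
side 0.96 [[175, 163], [175, 207], [204, 218], [250, 258], [257, 271], [250, 290], [258, 289], [260, 166], [240, 155]]
```

View pics/c.png

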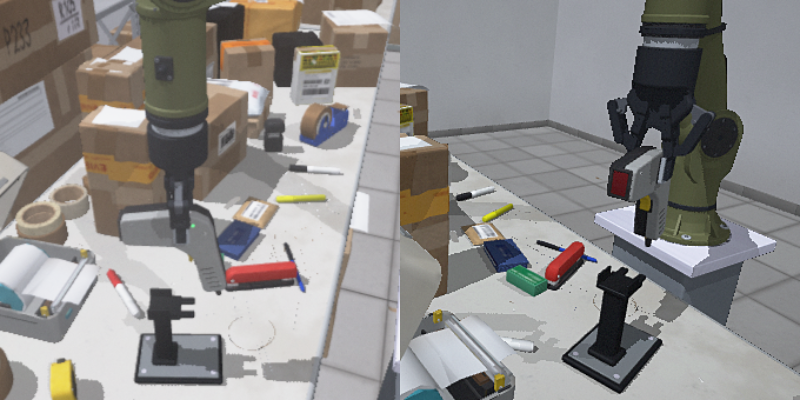

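The scanner is held level and clear of the cradle, which now stands empty at about (180,330) in the left crop. Next I refine the parcel's yaw from its corners in the first pictures.

```bash
python3 - <<'E'
import cv2,numpy as np
a=cv2.imread('pics/a.png')[120:250,185:275];b=cv2.imread('pics/b.png')[145:275,170:270]
f=lambda i:cv2.resize(i,None,fx=4,fy=4,interpolation=cv2.INTER_CUBIC)
cv2.imwrite('pics/d.png',np.hstack([f(a),f(b)]))
E
```

```text
(no output)
```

View pics/d.png

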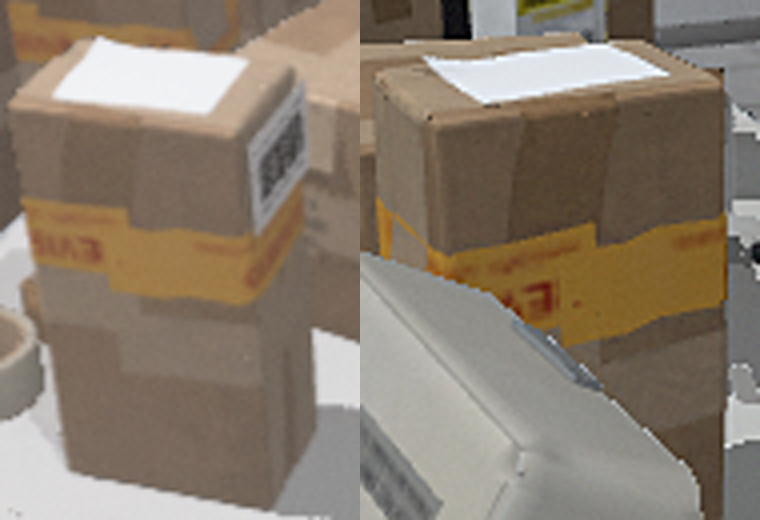

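The left crop (scene) shows the parcel's top corners at (10,103), (237,135) and (302,72), and its bottom corners at (70,468), (270,510) and (315,430). The right crop (side) shows top corners at (432,123), (723,78) and (377,75).

```bash
python3 - <<'E'
from h import *
from scipy.optimize import least_squares
S=lambda u,v:(u/4+185,v/4+120); D=lambda u,v:((u-360)/4+170,v/4+145)
X,Y,H=.0805,.055,.298
pts=[('scene',(X,Y,H),S(10,103)),('scene',(-X,Y,H),S(237,135)),('scene',(-X,-Y,H),S(302,72)),('scene',(X,Y,0),S(70,468)),('scene',(-X,Y,0),S(270,510)),('scene',(-X,-Y,0),S(315,430)),
('side',(X,Y,H),D(432,123)),('side',(-X,Y,H),D(723,78)),('side',(X,-Y,H),D(377,75))]
C={n:viewer.calibration(n) for n in('scene','side')}
def proj(n,p):
    q=np.array(C[n]['world_to_cam'])@np.r_[p,1]; k=np.array(C[n]['intrinsics'])@np.array([q[0],-q[1],-q[2]]); return k[:2]/k[2]
def res(v,sel=pts):
    r=R.from_euler('z',v[2]).as_matrix()
    return np.concatenate([proj(n,r@np.array(p)+[v[0],v[1],0])-np.array(u) for n,p,u in sel])
for sel in(pts,pts[:6],pts[6:]):
    o=least_squares(res,[.752,-.017,.06],args=(sel,),loss='soft_l1'); v=o.x
    print(v[:2],'yaw',np.degrees(v[2]),'label',v[:2]-.0815*np.array([np.cos(v[2]),np.sin(v[2])])); print(res(v,sel).reshape(-1,2).round(1).tolist())
E
```

```text
[ 0.7488 -0.007 ] yaw 5.029658135075929 label [ 0.6676 -0.0141]
[[-6.9, -0.3], [0.7, -0.2], [0.4, -5.1], [-4.6, 5.8], [0.5, 5.6], [2.3, 0.7], [-0.9, -2.6], [6.9, -2.8], [-6.4, -5.1]]
[ 0.7495 -0.0176] yaw 1.2328421751512213 label [ 0.668  -0.0193]
[[-4.9, -3.5], [0.1, -1.5], [2.5, -5.8], [-3.1, 1.9], [-0.1, 4.1], [4.1, -0.1]]
[0.7473 0.012 ] yaw 1.3731660746325078 label [0.6658 0.0101]
[[-0.1, -0.3], [11.5, 0.4], [-2.4, -3.7]]
```

```bash
python3 - <<'E'
from h import *
from scipy.optimize import least_squares
S=lambda u,v:(u/4+185,v/4+120); D=lambda u,v:((u-360)/4+170,v/4+145)
pts=[('scene',(1,1,1),S(10,103)),('scene',(-1,1,1),S(237,135)),('scene',(-1,-1,1),S(302,72)),('scene',(1,1,0),S(70,468)),('scene',(-1,1,0),S(270,510)),('scene',(-1,-1,0),S(315,430)),
('side',(1,1,1),D(432,123)),('side',(-1,1,1),D(723,78)),('side',(1,-1,1),D(377,75))]
C={n:viewer.calibration(n) for n in('scene','side')}
def proj(n,p):
    q=np.array(C[n]['world_to_cam'])@np.r_[p,1]; k=np.array(C[n]['intrinsics'])@np.array([q[0],-q[1],-q[2]]); return k[:2]/k[2]
def res(v):
    r=R.from_euler('z',v[2]).as_matrix()
    return np.concatenate([proj(n,r@(np.array(p)*v[3:6])+[v[0],v[1],0])-np.array(u) for n,p,u in pts])
v=least_squares(res,[.752,-.017,.06,.08,.055,.298],loss='soft_l1').x
print(v,np.degrees(v[2])); print(res(v).reshape(-1,2).round(1).tolist())
for n in C:
    print(n,proj(n,[.6705,-.0205,.25]),proj(n,[.507,.295,0]),list(viewer.calibration(n)))
    im=cv2.imread('pics/%s.png'%('a' if n=='scene' else 'b'))
    for psi,col in((np.radians(3.6),(0,255,0)),):
        r=R.from_euler('z',psi).as_matrix(); c=np.array([.6705,-.0205,0])+r@[.0815,0,0]
        P=[proj(n,r@np.array([sx*.0805,sy*.055,z])+c) for z in(0,.298) for sx,sy in((1,1),(-1,1),(-1,-1),(1,-1))]
        im=cv2.resize(im,None,fx=4,fy=4,interpolation=cv2.INTER_CUBIC); P=(np.array(P)*4).astype(int)
        for a,b in [(0,1),(1,2),(2,3),(3,0),(4,5),(5,6),(6,7),(7,4),(0,4),(1,5),(2,6),(3,7)]: cv2.line(im,tuple(map(int,P[a])),tuple(map(int,P[b])),col,1)
    if n=='scene': A=im[480:1020,680:1080]
    else: B=im[560:1100,660:1060]
cv2.imwrite('pics/e.png',np.hstack([A,B]))
E
```

```text
[ 0.748  -0.0156  0.0569  0.0734  0.045   0.2872] 3.2617249260542978
[[0.7, 0.2], [0.8, 0.4], [-1.5, -0.6], [1.1, 1.5], [0.1, 1.2], [0.5, 1.3], [-0.5, -0.4], [-0.4, 1.0], [-0.9, -0.4]]
scene [254.8899 159.3595] [269.9893 347.8954] ['intrinsics', 'world_to_cam']
side [252.186  177.1033] [400.7255 341.8513] ['intrinsics', 'world_to_cam']
```

View pics/e.png

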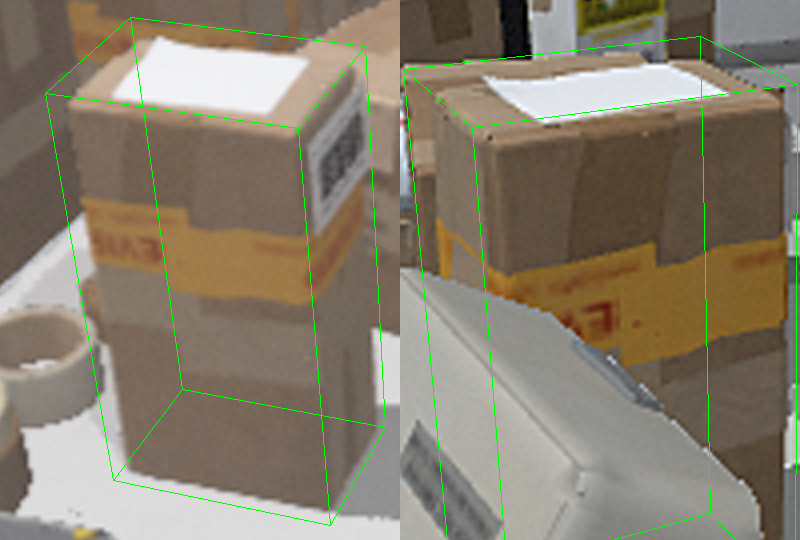

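The fit with free box dimensions gives the parcel yaw as about 3.3° and its centre as (0.748, −0.016), which matches the networks. The carton just looks a bit smaller than its nominal box. The label is then at about (0.669, −0.0205, 0.25), so I'll carry the scanner there.

send_rows(motion=[[[0,-0.6,1.3,0,0,0,0],[0,-1.1,2.5,0,0,0,0],[0,-1.1,2.5,0,0,0,0],[0,-1.1,2.5,0,0,0,0],[0,-1.1,2.5,0,0,0,0],[0,-1.1,2.5,0,0,0,0],[0,-1.1,2.5,0,0,0,0],[0,-1.1,2.5,0,0,0,0]]])

```text
time_s: 12.42
tcp_pos: [0.4828, 0.0792, 0.2904]
tool_rot: [179.9, 0.0, 21.5]
contact_force: [-0.3, -0.7, -1.3]
finger_gap: 0.403
gripper_force: 39.8
```

send_rows(motion=[[[0,-1.1,2.5,0,0,0,0],[0,-1.1,2.5,0,0,0,0],[0,-1.1,2.5,0,0,0,0.03],[0,-0.6,1.3,0,0,0,0.06],[0,0,0,0,0,0,0.08],[0,0,0,0,0,0,0.08],[0,0,0,0,0,0,0.06],[0,0,0,0,0,0,0]]])

```text
time_s: 13.42
tcp_pos: [0.4789, -0.0148, 0.2903]
tool_rot: [-180.0, 0.0, 3.8]
contact_force: [0.4, 0.3, -2.5]
finger_gap: 0.405
gripper_force: 39.8
```

send_rows(motion=[[[0,-0.1,0.5,1,0,0,0],[0,-0.1,0.6,1.3,0,0,0],[0,-0.1,0.6,1.4,0,0,0],[0,0,0,1.2,0,0,0],[0,0,0,0.8,0,0,0],[0,0,0,0,0,0,0],[0,0,0,0,0,0,0],[0,0,0,0,0,0,0]]])

```text
time_s: 14.42
tcp_pos: [0.4774, -0.0321, 0.2338]
tool_rot: [180.0, -0.1, 3.8]
contact_force: [0.2, -0.3, -1.2]
finger_gap: 0.398
gripper_force: 39.9
```

```bash
python3 - <<'E'
from h import *
for i in range(4):
  a=look('scene',['scanner_grip','scanner_window','tall_parcel_label','tall_parcel']);b=look('side',['scanner_grip','scanner_window','tall_parcel_label']); w=look('wrist',['scanner_grip','scanner_window','tall_parcel_label'])
s=ctrl.get_state(); print(s['time_s'],s['tcp_pos'],s['tool_rot'],s['gripper_force'],s['contact_force'])
cv2.imwrite('pics/f.png',np.hstack([cv2.resize(a[60:300,140:380],(400,400)),cv2.resize(w,(400,300))[:, :].copy() if 0 else cv2.copyMakeBorder(cv2.resize(w,(400,300)),0,100,0,0,0)])[:,:,::-1])
E
```

```text
scene scanner_grip 0.76 [ 0.4736 -0.035   0.2558]
scene scanner_window 0.78 [ 0.5607 -0.0265  0.2542]
scene tall_parcel_label 0.62 [ 0.6707 -0.0226  0.2507]
scene tall_parcel 0.64 [ 0.7489 -0.0122  0.0025]
side scanner_grip 0.55 [ 0.4788 -0.0308  0.2493]
side scanner_grip 0.27 [ 0.6714 -0.0186  0.2471]
side scanner_window 0.84 [ 0.5644 -0.0282  0.2515]
side tall_parcel_label 0.88 [ 0.6725 -0.0208  0.2459]
wrist scanner_grip 0.84 [ 0.4783 -0.0364  0.2508]
wrist scanner_window 0.96 [ 0.5676 -0.0254  0.2477]
scene scanner_grip 0.66 [ 0.5084  0.2894 -0.0004]
scene scanner_grip 0.62 [ 0.473  -0.0342  0.2526]
scene scanner_window 0.65 [ 0.5609 -0.0286  0.2535]
scene scanner_window 0.48 [ 0.6983 -0.3044  0.0044]
scene tall_parcel_label 0.94 [ 0.669  -0.0217  0.2523]
scene tall_parcel 0.72 [ 0.4731 -0.0339  0.2535]
scene tall_parcel 0.7 [ 0.7006 -0.3025  0.0037]
scene tall_parcel 0.62 [ 0.7489 -0.0165  0.0021]
side scanner_grip 0.92 [ 0.4774 -0.0318  0.2519]
side scanner_window 0.56 [ 0.5651 -0.0279  0.2547]
side tall_parcel_label 0.96 [ 0.6722 -0.019   0.247 ]
wrist scanner_grip 0.94 [ 0.47
[... 608 characters left out ...]
[ 0.5669 -0.0273  0.2464]
scene scanner_grip 0.58 [ 0.4746 -0.0334  0.2565]
scene scanner_window 0.91 [ 0.5606 -0.0264  0.2511]
scene tall_parcel_label 0.75 [ 0.6733 -0.0216  0.2529]
scene tall_parcel_label 0.6 [ 0.4763 -0.0379  0.2527]
scene tall_parcel 0.89 [ 0.7493 -0.0154  0.0052]
side scanner_grip 0.92 [ 0.4737 -0.0321  0.2496]
side scanner_window 0.63 [ 0.5649 -0.0261  0.2536]
side tall_parcel_label 0.9 [ 0.6715 -0.0169  0.2471]
wrist scanner_grip 0.64 [ 0.4767 -0.0336  0.2527]
wrist scanner_window 0.6 [ 0.5678 -0.0274  0.2491]
wrist tall_parcel_label 0.65 [ 0.5689 -0.027   0.2491]
17.025 [ 0.4771 -0.0323  0.2333] [179.9957   0.0002   3.8261] 39.89630877971649 [ 0.0969  0.0803 -1.7434]
```

View pics/f.png

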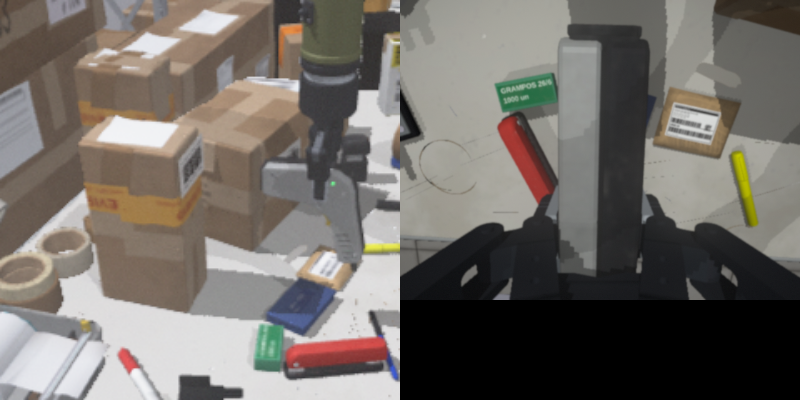

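The scanner is held level at about (330,185) in the left crop, with its window facing the label at (192,160) and both parcels undisturbed. The window is 10.6 cm from the label, and the height and sideways errors are within about 2 mm.

```bash
python3 -c "
from workcell import ctrl
print(ctrl.close_job())"
```

```text
the job is handed in; nothing more can be done
None
```

The job is handed in: the scanner is held level and still, its window about 10.6 cm from the tall parcel's barcode, square to it and within about 2 mm of its middle by my measurements, and both parcels are undisturbed; no verdict came back.

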